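# Set out the blood-film staining line towards the rinse station

## Robot

A 7-joint arm with a two-finger parallel gripper is mounted at the origin on a cart in front of the work surface, level with it; the furniture and walls round the work are solid. World frame = base frame: x ahead of the robot, y to its left, z up, the work surface at z = 0. Lengths are in m, angles in rad, forces in N, time in s.
With the tool pointing down it reaches from about 0.425 to 0.925 m from the base axis. Payload 6.8 kg.
Tool frame: the origin (TCP) lies on the centre line of the jaws, within the pads' length; the fingertips stand 8 mm ahead of it and the grasp point (between the pads) lies 11 mm behind it (r.finger_overhang is the distance from the TCP to the fingertips, in m); x points along the fingers, z is the direction in which the jaws open and shut, and the axes are right-handed (so a half turn about x gives the same grasp; the last joint's range is limited). The gripper opens to 85 mm and grips with 20 to 120 N. Pads are 22 mm wide; open, the fingers measure 114 mm over their backs; the gripper's body (76 mm by 85 mm) begins 54 mm behind the grasp point. The pads swing forward as they close: fully open they stand 13 mm farther back than shut.
Start: joints at [-1.237, 0.477, 0.022, 1.555, -0.011, 1.109, -0.083], TCP at [0.289, 0.61, 0.239] pointing down, gripper open.
Joint ranges: [-2.96, 2.96], [-0.34, 2.1], [-1.41, 1.46], [0.24, 2.44], [-1.37, 4.51], [0.17, 1.92], [-2.96, 2.96]. Speed limits (rad/s): [2.39, 2.39, 3.14, 3.14, 3.14, 3.14, 3.14].

## Interface

Orientations are given as a rotation vector (axis times angle).
In Python, from bench import r gives the robot as it stands. The module is installed in compiled form; this text tells all that it offers.
- The arm moves only by the tool play_rows, never from a script. Its argument "plan" is a list of rows, each a list of 5 numbers: the opening, from -1 (shut) to 1 (fully open), then the shift along the world's x, y, z in m, then the turn about the world's z in rad. A call has 1 to 10 rows; each row is the pose to reach, as a shift and turn from the pose commanded when the call began; what a row does not reach only later rows make up. A row lasts 1/10 s, in which the tool goes at most 50 mm and 8.59 degrees, less where a joint would pass 70% of its speed; a pose out of reach is approached as far as the arm can. A call with a gripper value outside its range is refused whole. The fingers move at their own pace and stop on an object; "force" is the grip in N (left out, the last holds). Time passes only in rows, so rows that repeat a pose let the fingers close. It gives the time, the measured TCP pose, the force and the opening at its end, in the units of the state.
- r.get_obs(): the state, without advancing time (a new reading comes with each control period).
- r.grab_frame(name): name is "scene" or "top" or "wrist"; returns a dict with "pixels" (400x640x3 uint8, blue, green, red), "z_map" (400x640 float32, m along the optical axis (not along the pixel's ray), 0 where there is no reading), "vfov" (degrees; the focal length in pixels is half the picture's height over the tangent of half this angle, whatever the lens; pixels are square), "cx", "cy" (the principal point, pixels), "D" ([k1, k2, p1, p2, k3] as OpenCV has them; the pictures are not rectified), "R" (3x3) and "t" (3): a world point X has camera coordinates R X + t; the wrist camera has in their place "tool_from_camera" (4x4, takes a point from camera to tool coordinates, whose origin is the TCP and whose axes are the tool frame's). Camera axes: x right, y down, z forward; pixel columns grow to the right and rows downward; lengths in m; the calibration is good to about 2 mm. A picture is of the moment at which its call begins: read the wrist's pose just before it.
- r.hand_in(): hands the job in, once; it reports no verdict.
Trained networks look in a picture, given as the dict that the camera call returned (one of the last four; its "shot" number tells which), for a name from the list of things; names that differ only in an ending like _2 or _b are one class to them, and where a whole thing is asked for, a point or a joint stands for the part that bears it (a point fixed in the world has none). Each returns a list of dicts, best first, with "conf" (0 to 1); they miss things now and then, are a little off and sometimes report something else, mostly with a low value. They report only what shows in the picture. A call takes as long as a camera call. They do not tell look-alikes from the thing itself.
- r.outline_of(picture, label): "mask" (400x640 bool, what is visible of it) and "bbox" ([left, top, right, bottom] as shares, 0 to 1, of the picture: columns of its width, rows of its height, round what is visible of it).
- r.pinpoint(picture, label): "position" ([column, row] as shares, 0 to 1, of the picture: columns of its width, rows of its height: a listed point, or the origin of a listed thing).
The state is a dict: "clock": time; "joints": joint angles; "qvel": joint speeds; "tau": joint torques, N m; "tcp_pos": TCP position; "orientation": TCP orientation; "contact_force": force on the tool from outside, world axes, zero at the start; "moment": the same for the moment, N m; "grip_width": finger opening in m.
Only numpy, scipy, OpenCV 4.12 (cv2) and the standard library are available. Lean on these libraries where they do the work, as an engineer would, in place of code of your own. Each camera call takes 0.05 s, during which the arm holds its last target.

## Task

Set out the blood-film staining line so that it runs, in order of use, towards the rinse station, whichever side that is on today: in the blue stand, the amber fixative bottle goes in the well farthest from the rinse station, the red-capped stain in the middle well and the blue-capped stain in the well nearest the station, all seated upright on the well floors. Seat the rinse beaker upright in the round recess of the rinse station, in front of the slides, and lay the timer flat and face up on the desk directly in front of the fixative's well, squared up to the stand and about a finger's width clear of it. Tip nothing over, and leave the specimen cup, the roll of labels and the forceps where they are.

Things in the scene. Friction and masses are not known exactly. Their poses are not given: they have to be found in the camera images.
- bottle_amber: Fixative bottle: amber-brown reagent bottle with a black cap; 40 mm diameter body, 83 mm tall with its 24 mm wide cap, straight-sided up to about 55 mm; loose, upright, about 0.08 kg. Origin: centre of the underside, z up along the bottle.
- bottle_red: Red stain: white reagent bottle with a red cap; 40 mm diameter body, 83 mm tall with its 24 mm wide cap, straight-sided up to about 55 mm; loose, upright, about 0.08 kg. Origin: centre of the underside, z up along the bottle.
- bottle_blue: Blue stain: white reagent bottle with a blue cap; 40 mm diameter body, 83 mm tall with its 24 mm wide cap, straight-sided up to about 55 mm; loose, upright, about 0.08 kg. Origin: centre of the underside, z up along the bottle.
- rinse_beaker: Rinse beaker: empty, translucent plastic beaker, 58 mm across the rim, 47 mm across the base, 69 mm tall, thin hollow wall; loose, upright, about 0.03 kg. Origin: centre of the underside, z up.
- bench_timer: Bench timer: flat white timer with a dark display, 58 mm (its x) by 64 mm (its y), 17 mm thick, lying face up on the desk, about 0.06 kg. Origin: centre of the underside; x points from its near edge to its far edge.
- stand: Blue bottle stand, fixed, 86 mm deep (x), 248 long (y), 26 high. Three round wells in a row at y = -82, 0, +82 mm (x = 0), each 55 wide, 18 deep, floor 8 mm above the desk. Origin: centre of the underside; x points away from the robot, y along the row to its left, both within 0.2 rad. Front edge at x = -43 mm. It may be left or right of the rinse station.
- rinse_station: Rinse station, fixed: white tray 152 mm deep (x), 128 wide (y), 20 high. Front half: round beaker recess centred at x = -34 mm, y = 0, 61 wide, 12 deep, floor 8 mm above the desk. Rear half (x over 0): two glass slides on steel rods, at most 27 mm above the desk. Origin: centre of the underside; x points away from the robot, within 0.2 rad.
- specimen_cup: Bystander: clear specimen cup with a yellow lid, 41 mm wide, 50 mm tall, standing right of the work. Origin: centre of the underside.
- roll_of_labels: Bystander: white roll of labels, 49 mm wide, 25 mm high, lying at the right of the work. Origin: centre of the underside.
- steel_forceps: Bystander: thin steel forceps, 142 mm long (its y), 12 mm wide, 9 mm high, lying left of the work. Origin: middle of the underside.
Mind the look-alikes: they are no part of the job. What is shaped like the bottle_blue but purple is not meant.

How it is judged:
By the outcome, as a careful person would: the job done as asked, in the order asked, and still so for the second after the job is handed in, with the robot touching nothing.
It also fails if it takes over 118 s, if anything falls off the work surface, if the arm or the gripper's body presses on something with over 40 N, if the wrist force passes 120 N, or if a joint passes its speed limit or range.

## Working session

There is one attempt and no reset: what is moved stays moved. The work goes in short steps, Python scripts to look and compute and a tool call to move; the robot and the scene stay as the last step left them, time stands still between calls to the robot, and variables do not carry over. Pictures are saved under pics/ and viewed, and the job is handed in when it is done.

Besides the shell and the picture viewer there is one more tool, called in YAML: its name, and indented under it one key for each argument. play_rows: Moves the arm, as the interface text tells. Its arguments: {"type":"object","properties":{"plan":{"type":"array","items":{"type":"array","items":{"type":"number"}}},"force":{"type":"number"}},"required":["plan"]}

```bash
mkdir -p pics
cat > h.py <<'E'
import numpy as np,cv2
from bench import r
def K(p):
    f=200/np.tan(np.radians(p["vfov"])/2)
    return np.array([[f,0,p["cx"]],[0,f,p["cy"]],[0,0,1.]])
def cloud(p):
    if "R" in p: R,t=p["R"],np.array(p["t"])
    v,u=np.mgrid[0:400,0:640]
    uv=np.stack([u,v],-1).reshape(-1,1,2).astype(float)
    n=cv2.undistortPoints(uv,K(p),np.array(p["D"],float)).reshape(400,640,2)
    z=p["z_map"]; c=np.dstack([n[...,0]*z,n[...,1]*z,z])
    W=(c-t)@R   # R^T(c-t)
    W[z==0]=np.nan
    return W
def proj(p,X):
    rv=cv2.Rodrigues(np.array(p["R"],float))[0]
    return cv2.projectPoints(np.array(X,float).reshape(-1,3),rv,np.array(p["t"],float),K(p),np.array(p["D"],float))[0].reshape(-1,2)
E
python3 - <<'E'
from h import *
for n in ["scene","top"]:
    p=r.grab_frame(n); cv2.imwrite(f"pics/{n}0.png",p["pixels"])
    W=cloud(p); np.save(f"/tmp/{n}.npy",W)
    print(n,p["vfov"],-np.array(p["R"]).T@p["t"])
    for l in ["bottle_amber","bottle_red","bottle_blue","rinse_beaker","bench_timer","stand","rinse_station","specimen_cup","roll_of_labels","steel_forceps"]:
        for o in r.outline_of(p,l)[:3]:
            m=o["mask"]; P=W[m]; P=P[~np.isnan(P[:,0])]
            v,u=np.where(m)
            print(l,round(o["conf"],2),m.sum(),"px",u.mean().round(),v.mean().round(),"W",np.median(P,0).round(3), "zmax",np.percentile(P[:,2],95).round(3) if len(P) else 0)
print(r.get_obs()); print(r.finger_overhang)
E
```

```text
scene 52.1543525348302 [-0.02425825  0.92224985  0.54049673]
bottle_amber 0.8 317 px 348.0 202.0 W [ 0.46  -0.05   0.044] zmax 0.08
bottle_red 0.76 500 px 315.0 243.0 W [0.425 0.2   0.044] zmax 0.082
bottle_red 0.38 110 px 399.0 169.0 W [ 0.444 -0.437  0.02 ] zmax 0.027
bottle_blue 0.82 398 px 340.0 225.0 W [0.415 0.088 0.043] zmax 0.082
bottle_blue 0.59 345 px 372.0 216.0 W [0.361 0.004 0.046] zmax 0.08
bottle_blue 0.53 356 px 328.0 210.0 W [0.485 0.027 0.045] zmax 0.082
bench_timer 0.69 150 px 386.0 183.0 W [ 0.438 -0.3    0.017] zmax 0.02
stand 0.71 1156 px 314.0 194.0 W [ 0.606 -0.09   0.024] zmax 0.028
rinse_station 0.61 373 px 263.0 226.0 W [0.629 0.122 0.019] zmax 0.304
rinse_station 0.48 397 px 370.0 187.0 W [ 0.446 -0.169  0.049] zmax 0.069
roll_of_labels 0.69 120 px 400.0 169.0 W [ 0.442 -0.438  0.02 ] zmax 0.027
top 47.89912380324244 [ 0.42593036 -0.03653181  1.40057106]
bottle_amber 0.44 133 px 332.0 220.0 W [ 0.468 -0.058  0.063] zmax 0.084
bottle_amber 0.23 223 px 459.0 225.0 W [ 0.447 -0.45   0.022] zmax 0.027
bottle_red 0.63 189 px 251.0 234.0 W [0.433 0.184 0.059] zm
[... 621 characters left out ...]
0.637 0.338 0.004] zmax 0.013
{'clock': 1.1, 'joints': array([-1.23707875,  0.4770093 ,  0.02239855,  1.55542444, -0.01148727,
        1.10929845, -0.08310404]), 'qvel': array([ 0.00136232, -0.00139821, -0.00023054,  0.0004941 ,  0.00013385,
        0.00168849,  0.00011297]), 'tau': array([-3.18765360e-04, -5.96325767e+01,  1.60614006e+00, -2.81554592e+01,
        1.22940526e-02,  1.41485991e-03,  2.57299394e-05]), 'tcp_pos': array([0.28861789, 0.6101883 , 0.2392913 ]), 'orientation': array([-0.87789452,  1.38642521,  0.87788684]), 'contact_force': array([ 0.09827343,  0.10101742, -0.284953  ]), 'moment': array([-0.03946515,  0.02867608,  0.03551059]), 'grip_width': 0.0855371005545254}
0.008
```

View images.

Run:
```python
import cv2
a=cv2.imread("pics/top0.png")[120:280,180:490]; cv2.imwrite("pics/top0c.png",cv2.resize(a,None,fx=2.5,fy=2.5,interpolation=cv2.INTER_CUBIC))
a=cv2.imread("pics/scene0.png")[130:280,220:430]; cv2.imwrite("pics/scene0c.png",cv2.resize(a,None,fx=3.5,fy=3.5,interpolation=cv2.INTER_CUBIC))
```

```text
(no output)
```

View pics/top0c.png

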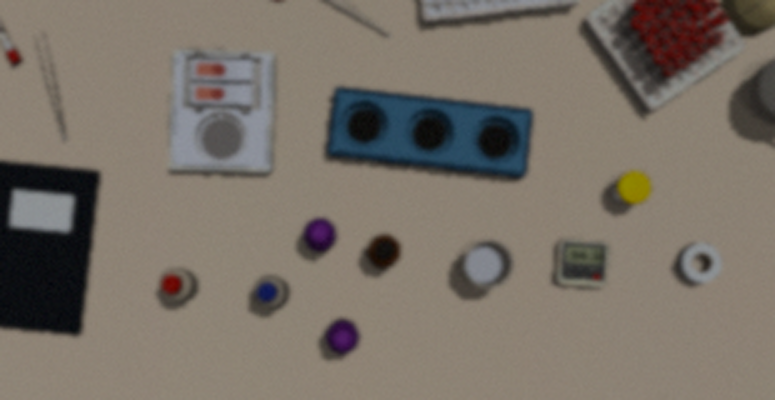

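View pics/scene0c.png

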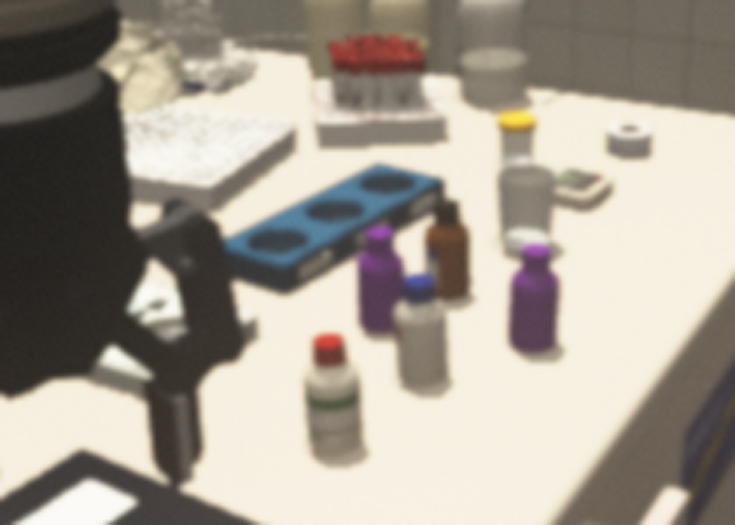

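View pics/top0.png

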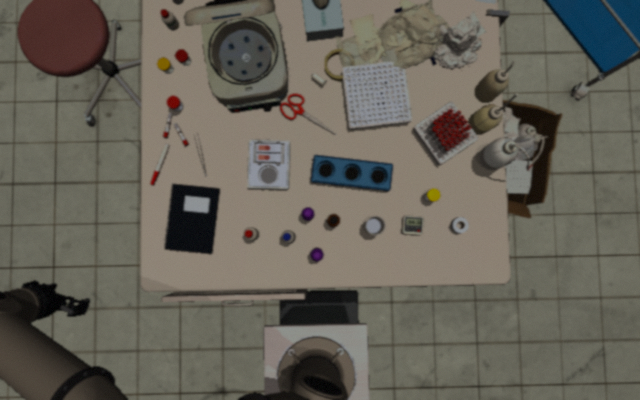

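```bash
cat > fit.py <<'E'
from h import *
from scipy.optimize import minimize
def plane(p,uv,z):
    n=cv2.undistortPoints(np.array(uv,float).reshape(-1,1,2),K(p),np.array(p["D"],float)).reshape(-1,2)
    R=np.array(p["R"]);C=-R.T@np.array(p["t"]); d=np.c_[n,np.ones(len(n))]@R
    return C+d*((z-C[2])/d[:,2])[:,None]
def hull_mask(p,X):
    uv=proj(p,X); S=8
    h=cv2.convexHull(uv.astype(np.float32)).reshape(-1,2)
    lo=np.floor(uv.min(0)).astype(int)-12; 
    return h
def soft(p,X,box):
    # antialiased hull coverage within box (u0,v0,u1,v1)
    h=cv2.convexHull(proj(p,X).astype(np.float32)).reshape(-1,2)
    u0,v0,u1,v1=box;S=8
    im=np.zeros(((v1-v0)*S,(u1-u0)*S),np.uint8)
    cv2.fillConvexPoly(im,np.round(((h-[u0,v0]+.5)*S-.5)*16).astype(np.int32),255,shift=4)
    return cv2.resize(im,(u1-u0,v1-v0),interpolation=cv2.INTER_AREA)/255.
a=np.linspace(0,2*np.pi,48,endpoint=False)
def rings(*zr): return np.concatenate([np.c_[r_*np.cos(a),r_*np.sin(a),0*a+z] for z,r_ in zr])
def box3(x0,x1,y0,y1,z0,z1): return np.array([[x,y,z] for x in(x0,x1) for y in(y0,y1) for z in(z0,z1)],float)
M=dict(bottle=rings((0,.02),(.055,.02),(.083,.012)),cap=rings((.070,.012),(.083,.012)),beaker=rings((0,.0235),(.069,.029)),timer=box3(-.029,.029,-.032,.032,0,.017),
 stand=box3(-.043,.043,-.124,.124,0,.026),station=box3(-.076,.076,-.064,.064,0,.020))
def fit(p,mask,model,x0,rot=False):
    v,u=np.where(mask); b=(max(u.min()-12,0),max(v.min()-12,0),min(u.max()+12,640),min(v.max()+12,400))
    m=mask[b[1]:b[3],b[0]:b[2]].astype(float); X=M[model]
    def c(q):
        th=q[2]/10 if rot else 0
        R=np.array([[np.cos(th),-np.sin(th),0],[np.sin(th),np.cos(th),0],[0,0,1]])
        return ((soft(p,X@R.T+[q[0],q[1],0],b)-m)**2).sum()
    q0=np.array(list(x0)+([0.] if rot else []))
    n=len(q0); simp=np.vstack([q0]+[q0+np.eye(n)[i]*(0.012 if i<2 else .8) for i in range(n)])
    s=minimize(c,q0,method="Nelder-Mead",options=dict(initial_simplex=simp,xatol=2e-4,fatol=.05,maxiter=300))
    q=s.x.copy(); 
    if rot:q[2]/=10
    return q,s.fun/m.sum()
E
cat > m1.py <<'E'
from fit import *
import sys
for n in ["top"]:
    p=r.grab_frame(n); W=cloud(p)
    for l,mod,rot in [("bottle_amber","bottle",0),("bottle_red","bottle",0),("bottle_blue","bottle",0),("rinse_beaker","beaker",0),("bench_timer","timer",1),("stand","stand",1),("rinse_station","station",1)]:
        for o in r.outline_of(p,l)[:2 if mod=="bottle" else 1]:
            m=o["mask"]; P=W[m]; P=P[~np.isnan(P[:,0])]
            q,e=fit(p,m,mod,np.median(P,0)[:2],rot)
            s=""
            if mod=="bottle":
                c=P[P[:,2]>.077]; s=np.r_[np.median(c,0),len(c)].round(4)
            print(l,round(o["conf"],2),q.round(4),"res",round(e,3),s)
E
python3 m1.py
python3 - <<'E'
from fit import *
p=r.grab_frame("top");W=cloud(p)
# dark well / recess centroids
g=p["pixels"].astype(int).sum(2)
from scipy.ndimage import label
for uv,R_ in [((326,171),8),((351,173),8),((378,176),8),((268,174),10)]:
    print(uv)
d=W[230:275,330:360,2];print(np.nanmedian(W[270:280,200:400,2]))
o=r.get_obs();Rt=cv2.Rodrigues(o["orientation"])[0];print(Rt.round(3))
E
```

```text
bottle_amber 0.53 [ 0.4691 -0.061 ] res 0.036 [ 0.4697 -0.0603  0.0817 44.    ]
bottle_red 0.73 [ 0.4483 -0.4437] res 0.3 [nan nan nan  0.]
bottle_red 0.46 [0.435  0.1901] res 0.048 [ 0.4354  0.1892  0.0812 49.    ]
bottle_blue 0.63 [0.4924 0.0175] res 0.194 [4.903e-01 1.570e-02 8.170e-02 4.700e+01]
bottle_blue 0.48 [ 0.3656 -0.0063] res 0.25 [ 3.671e-01 -8.500e-03  8.160e-02  4.700e+01]
bench_timer 0.6 [ 0.4495 -0.3051 -0.0685] res 0.074 
stand 0.83 [ 0.616  -0.1202 -0.1362] res 0.013 
rinse_station 0.75 [ 0.6486  0.1358 -0.026 ] res 0.033 
(326, 171)
(351, 173)
(378, 176)
(268, 174)
-0.0007760048533971734
[[-0.    -0.904  0.428]
 [ 0.     0.428  0.904]
 [-1.     0.     0.   ]]
  return _methods._mean(a, axis=axis, dtype=dtype,
  ret = um.true_divide(
```

Run:
```python
from fit import *
for k in range(2):
    p=r.grab_frame("top"); W=cloud(p)
    for nm,c in [("blue",(.42,.075)),("red",(.435,.19)),("amber",(.469,-.06)),("beaker",(.453,-.189))]:
        s=(np.hypot(W[...,0]-c[0],W[...,1]-c[1])<.045)&(W[...,2]>(.06 if nm=="beaker" else .077))
        P=W[s]; print(nm,P.mean(0).round(4),((P.max(0)+P.min(0))/2).round(4),len(P))
    for l,mod in [("rinse_beaker","beaker"),("bottle_blue","bottle")]:
        for o in r.outline_of(p,l)[:3]:
            q,e=fit(p,o["mask"],mod,np.nanmedian(W[o["mask"]],0)[:2]);print(l,round(o["conf"],2),q.round(4),round(e,3))
    o=r.outline_of(p,"bench_timer")[0]; print(fit(p,o["mask"],"timer",(.45,-.305),True))
```

```text
blue [0.4237 0.079  0.082 ] [0.423  0.0797 0.0819] 45
red [0.4353 0.1892 0.0824] [0.4354 0.189  0.0849] 48
amber [ 0.4698 -0.0613  0.0813] [ 0.4698 -0.0615  0.0819] 45
beaker [ 0.452  -0.1855  0.0666] [ 0.4514 -0.1844  0.0673] 64
rinse_beaker 0.64 [ 0.451  -0.1841] 0.02
bottle_blue 0.64 [0.4218 0.0776] 0.107
bottle_blue 0.43 [ 0.3676 -0.0077] 0.029
(array([ 0.4506359 , -0.30523677, -0.06254981]), np.float64(0.04931213919107641))
blue [0.4236 0.0787 0.0819] [0.4229 0.0785 0.0833] 50
red [0.4345 0.1899 0.0818] [0.434  0.1905 0.0828] 46
amber [ 0.4697 -0.061   0.0811] [ 0.4698 -0.0616  0.0821] 46
beaker [ 0.4518 -0.1853  0.0666] [ 0.4514 -0.1844  0.0663] 66
rinse_beaker 0.68 [ 0.452  -0.1832] 0.035
bottle_blue 0.67 [ 0.3668 -0.0078] 0.023
bottle_blue 0.56 [0.4906 0.0168] 0.037
bottle_blue 0.53 [0.422  0.0777] 0.028
(array([ 0.45013294, -0.30510722, -0.05239708]), np.float64(0.09030609848602927))
```

play_rows:
  plan:
    - [1,0.016,-0.047,-0.01,-0.14]
    - [1,0.032,-0.094,-0.02,-0.28]
    - [1,0.049,-0.14,-0.03,-0.42]
    - [1,0.065,-0.187,-0.04,-0.56]
    - [1,0.081,-0.234,-0.05,-0.7]
    - [1,0.098,-0.28,-0.06,-0.84]
    - [1,0.114,-0.327,-0.07,-0.98]
    - [1,0.13,-0.374,-0.08,-1.12]
    - [1,0.146,-0.42,-0.08,-1.265]
    - [1,0.146,-0.42,-0.08,-1.265]
  force: 30

```text
clock: 2.95
tcp_pos: [0.4361, 0.1835, 0.1593]
orientation: [0.115, 1.567, -0.119]
contact_force: [0.1, 0.3, 0.5]
grip_width: 0.0857
```

```bash
cat > wr.py <<'E'
from h import *
import sys
o=r.get_obs();p=r.grab_frame("wrist");cv2.imwrite("pics/%s.png"%sys.argv[1],p["pixels"])
T=p["tool_from_camera"];Rt=cv2.Rodrigues(o["orientation"])[0]
v,u=np.mgrid[0:400,0:640]
n=cv2.undistortPoints(np.stack([u,v],-1).reshape(-1,1,2).astype(float),K(p),np.array(p["D"],float)).reshape(400,640,2)
z=p["z_map"];c=np.dstack([n[...,0]*z,n[...,1]*z,z])
W=(c@T[:3,:3].T+T[:3,3])@Rt.T+o["tcp_pos"];W[z==0]=np.nan
np.save("/tmp/w.npy",W)
print(o["clock"],o["tcp_pos"].round(4),o["grip_width"],o["contact_force"].round(1),"jaw",np.degrees(np.arctan2(Rt[1,2],Rt[0,2])).round(1))
if len(sys.argv)>2:
    cx,cy,rr,z0,z1=map(float,sys.argv[2:7])
    s=(np.hypot(W[...,0]-cx,W[...,1]-cy)<rr)&(W[...,2]>z0)&(W[...,2]<z1);P=W[s]
    print(len(P), P.mean(0).round(4),((P.max(0)+P.min(0))/2).round(4),"px",u[s].mean(),v[s].mean())
E
python3 wr.py w1 .435 .19 .04 .077 .09
```

```text
2.95 [0.4361 0.1835 0.1593] 0.08565176268757195 [0.1 0.3 0.5] jaw -8.6
955 [0.4349 0.1907 0.0817] [0.4349 0.1899 0.0808] px 314.98638743455496 204.2041884816754
```

View pics/w1.png

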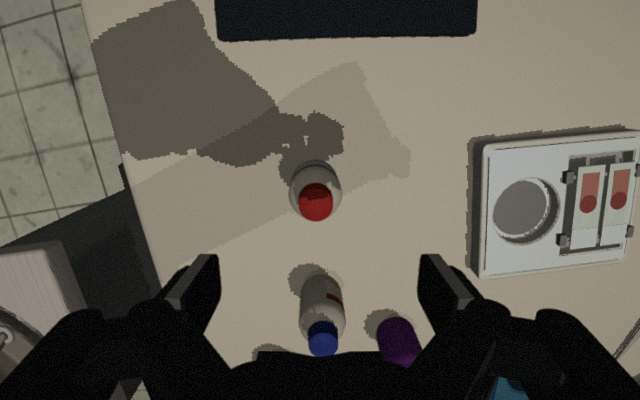

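play_rows:
  plan:
    - [1,0,0,-0.02,0]
    - [1,0,0,-0.06,0]
    - [1,0,0,-0.1,0]
    - [1,0,0,-0.125,0]
    - [1,0,0,-0.125,0]
    - [-0.4,0,0,-0.125,0]
    - [-0.4,0,0,-0.125,0]
    - [-0.4,0,0,-0.125,0]
    - [-0.4,0,0,-0.125,0]
    - [-0.4,0,0,-0.125,0]
  force: 30

```text
clock: 4.0
tcp_pos: [0.4353, 0.1911, 0.0359]
orientation: [0.108, 1.567, -0.105]
contact_force: [-1.8, 0.1, 7.6]
grip_width: 0.039
```

```bash
python3 wr.py w2 .435 .19 .04 .077 .09; python3 -c "
from bench import r;print(r.get_obs()['joints'].round(3))"
```

```text
4.0 [0.4353 0.1911 0.0359] 0.0389699426568851 [-1.8  0.1  7.6] jaw -7.8
6531 [0.4358 0.196  0.0819] [0.435  0.1945 0.083 ] px 317.40254172408515 324.9461032001225
[-0.785  0.488  0.294  2.191 -0.292  0.496 -0.401]
```

View pics/w2.png

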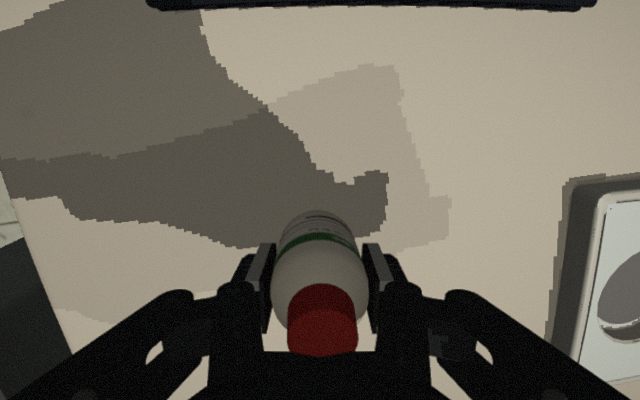

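play_rows:
  plan:
    - [-0.4,0,0,0.03,0]
    - [-0.4,0,0,0.08,0]
    - [-0.4,0.01,-0.02,0.12,0]
    - [-0.4,0.035,-0.06,0.12,0]
    - [-0.4,0.06,-0.103,0.12,0]
    - [-0.4,0.085,-0.146,0.12,0]
    - [-0.4,0.11,-0.189,0.12,0]
    - [-0.4,0.135,-0.232,0.12,0]
    - [-0.4,0.16,-0.275,0.12,0]
    - [-0.4,0.181,-0.31,0.12,0]

```text
clock: 5.05
tcp_pos: [0.6166, -0.1227, 0.1554]
orientation: [0.108, 1.566, -0.108]
contact_force: [0.4, -0.1, -0.3]
grip_width: 0.0385
```

play_rows:
  plan:
    - [-0.4,0,0,0,0]
    - [-0.4,0,0,0,0]
    - [-0.4,0,0,-0.02,0]

```text
clock: 5.35
tcp_pos: [0.6172, -0.1186, 0.1367]
orientation: [0.107, 1.563, -0.105]
contact_force: [0.0, 1.1, -1.9]
grip_width: 0.0387
```

```bash
python3 wr.py w3
```

```text
5.35 [ 0.6172 -0.1186  0.1367] 0.038682538808415205 [ 0.   1.1 -1.9] jaw -7.7
```

View pics/w3.png

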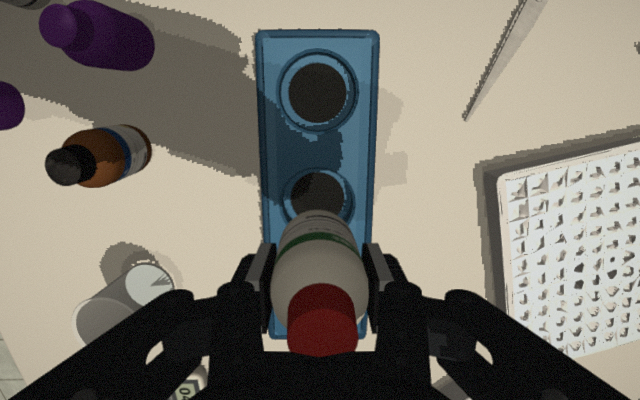

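Run:
```python
import numpy as np
W=np.load("/tmp/w.npy")
for u,v in [(317,92),(319,190)]: print(W[v-3:v+4,u-3:u+4].reshape(-1,3).mean(0).round(4))
# top-surface of stand points: fit rectangle
import cv2
z=W[...,2];s=(z>.022)&(z<.030)&(abs(W[...,0]-.62)<.08)&(W[...,1]>-.26)&(W[...,1]<.1)
P=W[s][:,:2];print(len(P))
print(cv2.minAreaRect((P*1000).astype(np.float32)))
# left well: floor points
for c in [(.627,-.039),(.616,-.12)]:
    s=(z<.014)&(np.hypot(W[...,0]-c[0],W[...,1]-c[1])<.027);Q=W[s];print(len(Q),np.nanmedian(Q,0).round(4),((Q.max(0)+Q.min(0))/2).round(4),(Q.max(0)-Q.min(0)).round(4))
Q=W[150:420,250:380].reshape(-1,3);
b=Q[(Q[:,2]>.105)&(Q[:,2]<.2)];print(b.min(0),b.max(0))
```

```text
[ 0.6273 -0.0394  0.0079]
[ 0.6186 -0.1148  0.0082]
16340
((615.9450073242188, -121.09895324707031), (247.91409301757812, 86.70623779296875), 82.16683197021484)
4206 [ 0.627  -0.0383  0.0078] [ 0.627  -0.0393  0.0096] [0.0537 0.053  0.0088]
2471 [ 0.6168 -0.1173  0.008 ] [ 0.6159 -0.119   0.0076] [0.0536 0.0435 0.0049]
[ 0.58874293 -0.13253042  0.10503927] [ 0.64465734 -0.09759326  0.19999666]
```

play_rows:
  plan:
    - [-0.4,0,0,-0.03,0]
    - [-0.4,0,0,-0.06,0]
    - [-0.4,0,0,-0.08,0]
    - [-0.4,0,0,-0.088,0]
    - [-0.4,0,0,-0.091,0]
    - [-0.4,0,0,-0.091,0]
    - [0.4,0,0,-0.091,0]
    - [0.4,0,0,-0.091,0]
    - [0.4,0,0,-0.091,0]

```text
clock: 6.3
tcp_pos: [0.616, -0.1196, 0.0439]
orientation: [0.107, 1.567, -0.106]
contact_force: [0.2, 0.4, 0.2]
grip_width: 0.0598
```

play_rows:
  plan:
    - [0.4,0,0,0.03,0]
    - [0.4,0,0,0.075,0]
    - [0.7,0,0,0.12,0]
    - [0.7,0,0,0.12,0]

```text
clock: 6.7
tcp_pos: [0.6196, -0.1212, 0.17]
orientation: [0.107, 1.557, -0.108]
contact_force: [0.3, -0.2, 0.6]
grip_width: 0.0723
```

```bash
python3 wr.py w4 .616 -.12 .04 .08 .1
```

```text
6.7 [ 0.6196 -0.1212  0.17  ] 0.07230903683794146 [ 0.3 -0.2  0.6] jaw -7.8
987 [ 0.6162 -0.1183  0.0892] [ 0.6162 -0.1197  0.0863] px 311.5096251266464 209.71225937183385
```

View pics/w4.png

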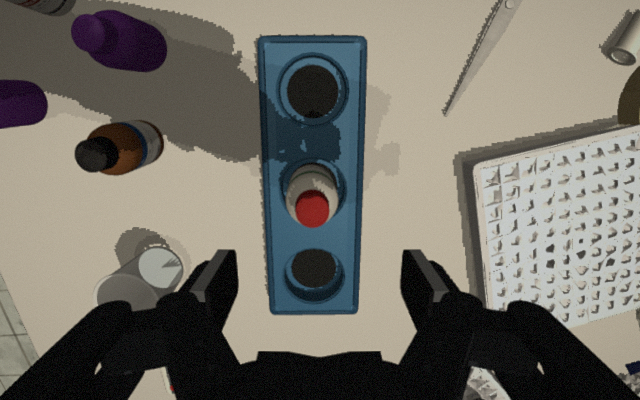

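play_rows:
  plan:
    - [1,-0.032,0.033,0,0]
    - [1,-0.064,0.066,0,0]
    - [1,-0.096,0.099,0,0]
    - [1,-0.128,0.132,0,0]
    - [1,-0.16,0.165,0,0]
    - [1,-0.18,0.185,0,0]
    - [1,-0.193,0.198,0,0]
    - [1,-0.193,0.198,-0.01,0]
    - [1,-0.193,0.198,-0.01,0]

```text
clock: 7.65
tcp_pos: [0.4217, 0.0779, 0.1519]
orientation: [0.105, 1.57, -0.107]
contact_force: [-0.3, -0.7, 0.3]
grip_width: 0.0855
```

```bash
python3 wr.py w5 .423 .0785 .04 .077 .095;  python3 -c "
from bench import r;print(r.get_obs()['joints'].round(3))"
```

```text
7.65 [0.4217 0.0779 0.1519] 0.08546274377173223 [-0.3 -0.7  0.3] jaw -7.7
1003 [0.4235 0.0792 0.0818] [0.4234 0.0783 0.0805] px 321.11066799601195 215.71385842472583
[-0.736  0.202  0.463  2.226 -0.132  0.741 -0.32 ]
```

View pics/w5.png

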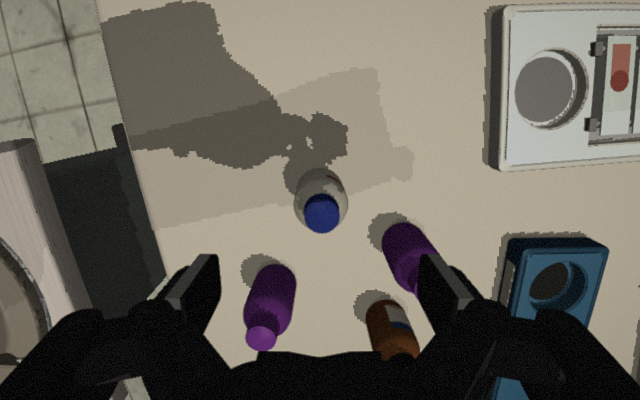

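play_rows:
  plan:
    - [1,0.001,0,-0.04,0]
    - [1,0.001,0,-0.08,0]
    - [1,0.001,0,-0.11,0]
    - [1,0.001,0,-0.119,0]
    - [1,0.001,0,-0.119,0]
    - [-0.4,0.001,0,-0.119,0]
    - [-0.4,0.001,0,-0.119,0]
    - [-0.4,0.001,0,-0.119,0]
    - [-0.4,0.001,0,-0.119,0]
    - [-0.4,0.001,0,-0.119,0]

```text
clock: 8.7
tcp_pos: [0.4243, 0.0787, 0.0354]
orientation: [0.108, 1.567, -0.105]
contact_force: [-1.6, 0.2, 9.5]
grip_width: 0.0379
```

```bash
python3 wr.py w6 .423 .0785 .04 .077 .095
```

```text
8.7 [0.4243 0.0787 0.0354] 0.03793620237106917 [-1.6  0.2  9.5] jaw -7.8
7235 [0.4215 0.0848 0.0824] [0.423  0.0837 0.086 ] px 306.58410504492053 324.8992398064962
```

View pics/w6.png

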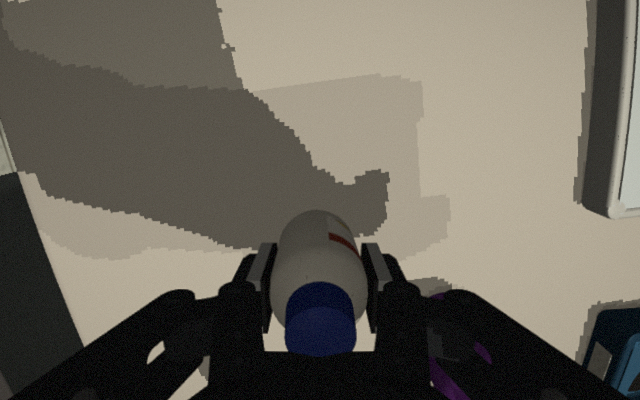

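play_rows:
  plan:
    - [-0.4,0,0,0.03,0]
    - [-0.4,0,0,0.08,0]
    - [-0.4,0.01,-0.006,0.12,0]
    - [-0.4,0.05,-0.029,0.12,0]
    - [-0.4,0.09,-0.052,0.12,0]
    - [-0.4,0.13,-0.075,0.12,0]
    - [-0.4,0.17,-0.098,0.12,0]
    - [-0.4,0.195,-0.113,0.12,0]
    - [-0.4,0.2035,-0.1177,0.12,0]
    - [-0.4,0.2035,-0.1177,0.12,0]

```text
clock: 9.75
tcp_pos: [0.6274, -0.0402, 0.1544]
orientation: [0.107, 1.568, -0.108]
contact_force: [-0.7, 0.1, -2.2]
grip_width: 0.0381
```

play_rows:
  plan:
    - [-0.4,0,0,-0.03,0]
    - [-0.4,0,0,-0.07,0]
    - [-0.4,0,0,-0.1,0]
    - [-0.4,0,0,-0.109,0]
    - [-0.4,0,0,-0.111,0]
    - [-0.4,0,0,-0.111,0]
    - [0.4,0,0,-0.111,0]
    - [0.4,0,0,-0.111,0]
    - [0.4,0,0,-0.111,0]

```text
clock: 10.65
tcp_pos: [0.6275, -0.0394, 0.044]
orientation: [0.107, 1.567, -0.107]
contact_force: [0.7, 0.8, 1.0]
grip_width: 0.06
```

play_rows:
  plan:
    - [0.4,0,0,0.03,0]
    - [0.4,0,0,0.075,0]
    - [0.7,0,0,0.12,0]
    - [0.7,0,0,0.12,0]

```text
clock: 11.05
tcp_pos: [0.6312, -0.0404, 0.1701]
orientation: [0.108, 1.557, -0.106]
contact_force: [0.5, -0.2, 0.3]
grip_width: 0.0723
```

```bash
python3 wr.py w7 .627 -.0395 .04 .08 .1
```

```text
11.05 [ 0.6312 -0.0404  0.1701] 0.07225785415146649 [ 0.5 -0.2  0.3] jaw -7.8
981 [ 0.6282 -0.0377  0.0893] [ 0.6281 -0.039   0.0861] px 312.1926605504587 210.05096839959225
```

View pics/w7.png

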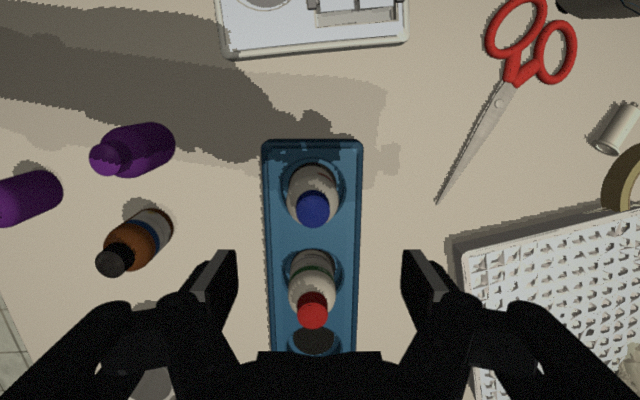

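play_rows:
  plan:
    - [1,-0.04,-0.005,0,0]
    - [1,-0.08,-0.011,0,0]
    - [1,-0.12,-0.016,0,0]
    - [1,-0.15,-0.021,0,0]
    - [1,-0.157,-0.0215,0,0]
    - [1,-0.157,-0.0215,-0.01,0]
    - [1,-0.157,-0.0215,-0.01,0]

```text
clock: 11.8
tcp_pos: [0.4704, -0.0605, 0.1521]
orientation: [0.106, 1.569, -0.106]
contact_force: [0.8, 1.3, -0.3]
grip_width: 0.0856
```

```bash
python3 wr.py w8 .4697 -.061 .03 .077 .095
```

```text
11.8 [ 0.4704 -0.0605  0.1521] 0.08563488491445612 [ 0.8  1.3 -0.3] jaw -7.7
994 [ 0.4702 -0.0606  0.0817] [ 0.4702 -0.0614  0.0807] px 318.32997987927564 218.28269617706238
```

View pics/w8.png

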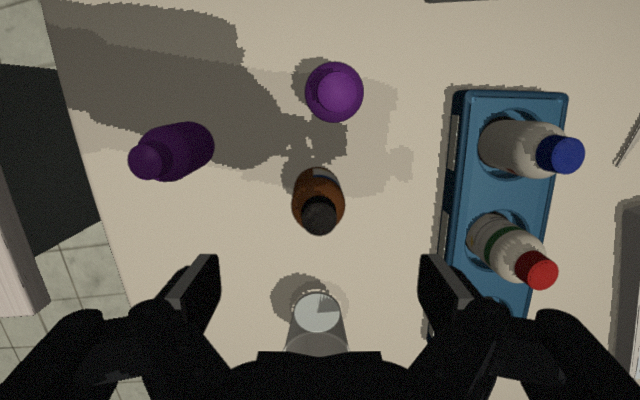

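```bash
python3 -c "
from h import *
p=r.grab_frame('wrist');print(p['tool_from_camera'].round(3))
print(cv2.Rodrigues(r.get_obs()['orientation'])[0].round(2))"
```

```text
[[ 0.001 -0.276  0.961 -0.134]
 [-0.    -0.961 -0.276  0.071]
 [ 1.    -0.    -0.001  0.   ]
 [ 0.     0.     0.     1.   ]]
[[-0.    0.13  0.99]
 [-0.    0.99 -0.13]
 [-1.   -0.   -0.  ]]
```

play_rows:
  plan:
    - [1,0,0,-0.04,0]
    - [1,0,0,-0.08,0]
    - [1,0,0,-0.11,0]
    - [1,0,0,-0.119,0]
    - [1,0,0,-0.119,0]
    - [-0.4,0,0,-0.119,0]
    - [-0.4,0,0,-0.119,0]
    - [-0.4,0,0,-0.119,0]
    - [-0.4,0,0,-0.119,0]
    - [-0.4,0,0,-0.119,0]

```text
clock: 12.9
tcp_pos: [0.4709, -0.061, 0.0356]
orientation: [0.108, 1.566, -0.106]
contact_force: [-1.8, -0.3, 9.7]
grip_width: 0.0378
```

```bash
python3 wr.py w9 .47 -.061 .04 .077 .095
```

```text
12.9 [ 0.4709 -0.061   0.0356] 0.037821449441079034 [-1.8 -0.3  9.7] jaw -7.8
7126 [ 0.4691 -0.0551  0.0824] [ 0.47   -0.0561  0.086 ] px 309.95495369071006 324.7960987931518
```

View pics/w9.png

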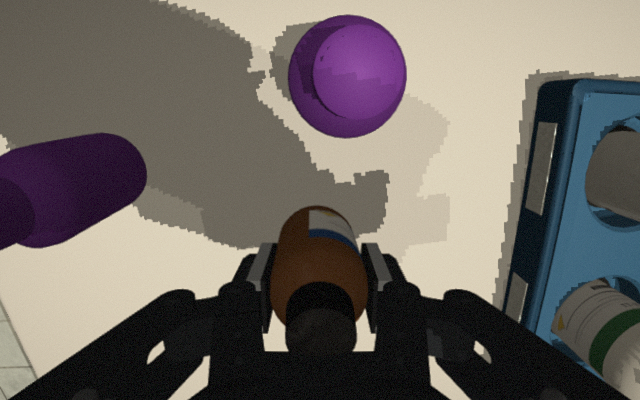

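play_rows:
  plan:
    - [-0.4,0,0,0.03,0]
    - [-0.4,0,0,0.08,0]
    - [-0.4,0.01,-0.01,0.12,0]
    - [-0.4,0.04,-0.042,0.12,0]
    - [-0.4,0.07,-0.073,0.12,0]
    - [-0.4,0.1,-0.105,0.12,0]
    - [-0.4,0.12,-0.126,0.12,0]
    - [-0.4,0.1347,-0.141,0.12,0]
    - [-0.4,0.1347,-0.141,0.12,0]
    - [-0.4,0.1347,-0.141,0.12,0]

```text
clock: 13.95
tcp_pos: [0.6044, -0.2019, 0.1544]
orientation: [0.107, 1.568, -0.107]
contact_force: [0.5, -0.5, -0.7]
grip_width: 0.0376
```

play_rows:
  plan:
    - [-0.4,0,0,-0.03,0]
    - [-0.4,0,0,-0.07,0]
    - [-0.4,0,0,-0.1,0]
    - [-0.4,0,0,-0.109,0]
    - [-0.4,0,0,-0.111,0]
    - [-0.4,0,0,-0.111,0]
    - [0.4,0,0,-0.111,0]
    - [0.4,0,0,-0.111,0]
    - [0.4,0,0,-0.111,0]

```text
clock: 14.85
tcp_pos: [0.6052, -0.2019, 0.0439]
orientation: [0.107, 1.567, -0.107]
contact_force: [0.2, -0.3, 0.4]
grip_width: 0.0596
```

play_rows:
  plan:
    - [0.4,0,0,0.03,0]
    - [0.4,0,0,0.075,0]
    - [0.7,0,0,0.12,0]
    - [0.7,0,0,0.12,0]

```text
clock: 15.25
tcp_pos: [0.6084, -0.204, 0.1701]
orientation: [0.106, 1.557, -0.109]
contact_force: [0.3, -0.1, -0.7]
grip_width: 0.0728
```

```bash
python3 wr.py w10 .605 -.202 .04 .08 .1;  python3 -c "
from bench import r;print(r.get_obs()['joints'].round(3))"
```

```text
15.25 [ 0.6084 -0.204   0.1701] 0.07275083023012498 [ 0.3 -0.1 -0.7] jaw -7.8
995 [ 0.6059 -0.2009  0.0892] [ 0.6057 -0.202   0.0862] px 312.78090452261307 208.84221105527638
[-0.172  0.541  0.557  1.745 -0.343  0.946  0.386]
```

View pics/w10.png

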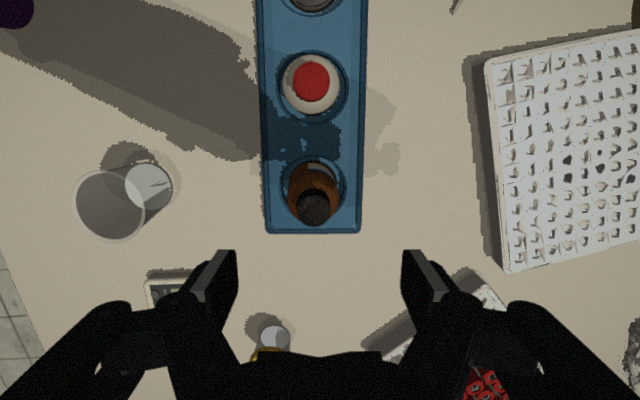

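play_rows:
  plan:
    - [1,-0.015,0.002,0,0.145]
    - [1,-0.03,0.004,0,0.29]
    - [1,-0.046,0.005,0,0.435]
    - [1,-0.061,0.007,0,0.58]
    - [1,-0.076,0.009,0,0.725]
    - [1,-0.092,0.011,0,0.87]
    - [1,-0.107,0.013,0,1.015]
    - [1,-0.122,0.014,0,1.16]
    - [1,-0.138,0.016,0,1.305]
    - [1,-0.153,0.018,0,1.45]
  force: 20

```text
clock: 16.3
tcp_pos: [0.4503, -0.1836, 0.1624]
orientation: [-1.021, 1.319, 1.024]
contact_force: [-0.7, -0.2, 0.4]
grip_width: 0.0854
```

play_rows:
  plan:
    - [1,0,0,0,0.14]
    - [1,0,0,0,0.231]
    - [1,0,0,0,0.231]
    - [1,0,0,0,0.231]

```text
clock: 16.7
tcp_pos: [0.4514, -0.1839, 0.1628]
orientation: [-1.187, 1.223, 1.189]
contact_force: [-0.6, -0.0, -0.4]
grip_width: 0.0855
```

```bash
python3 wr.py w11 .4517 -.184 .045 .06 .075;  python3 -c "
from bench import r;print(r.get_obs()['joints'].round(3))"
```

```text
16.7 [ 0.4514 -0.1839  0.1628] 0.08553872122630675 [-0.6 -0.  -0.4] jaw 88.4
1369 [ 0.4558 -0.1854  0.0665] [ 0.4515 -0.1849  0.0651] px 315.8553688823959 210.44411979547115
[ 0.088  0.268  0.2    2.08  -0.073  0.801  1.875]
```

View pics/w11.png

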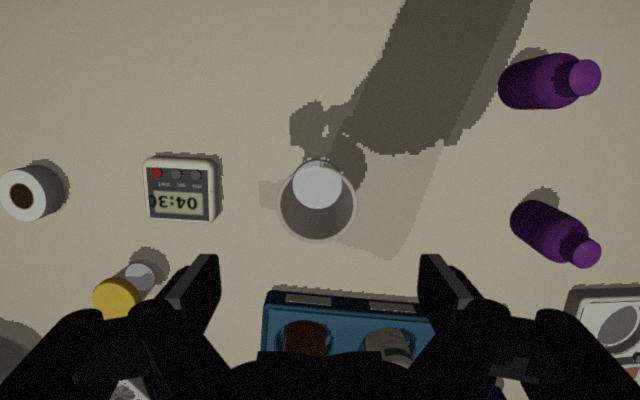

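play_rows:
  plan:
    - [1,0,-0.001,-0.04,0]
    - [1,0,-0.001,-0.08,0]
    - [1,0,-0.001,-0.11,0]
    - [1,0,-0.001,-0.127,0]
    - [1,0,-0.001,-0.129,0]
    - [1,0,-0.001,-0.129,0]
    - [0,0,-0.001,-0.129,0]
    - [0,0,-0.001,-0.129,0]
    - [0,0,-0.001,-0.129,0]
    - [0,0,-0.001,-0.129,0]
  force: 20

```text
clock: 17.75
tcp_pos: [0.4528, -0.1852, 0.0356]
orientation: [-1.191, 1.22, 1.188]
contact_force: [-0.9, 0.4, 5.3]
grip_width: 0.0568
```

```bash
python3 - <<'E'
import numpy as np,cv2
W=np.load("/tmp/w.npy");z=W[...,2]
s=(z>.012)&(z<.022)&(np.hypot(W[...,0]-.45,W[...,1]+.305)<.06);s&=np.arange(640)[None]<235
P=W[s];print(len(P),P.mean(0),cv2.minAreaRect((P[:,:2]*1000).astype(np.float32)))
E
python3 wr.py w12
```

```text
4434 [ 0.44886022 -0.30464011  0.01662277] ((450.35040283203125, -306.3507080078125), (64.86919403076172, 58.15891647338867), 84.95601654052734)
17.75 [ 0.4528 -0.1852  0.0356] 0.05676159191766275 [-0.9  0.4  5.3] jaw 88.5
```

View pics/w12.png

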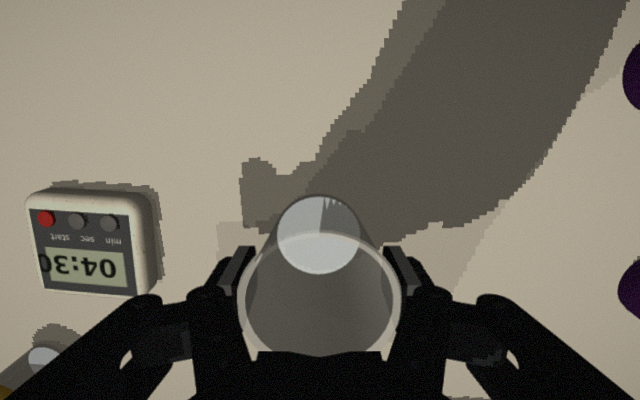

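play_rows:
  plan:
    - [0,0,0,0.02,0]
    - [0,0,0,0.06,0]
    - [0,0,0,0.1,0]
    - [0,0.01,0.02,0.12,0]
    - [0,0.03,0.06,0.12,0]
    - [0,0.05,0.1,0.12,0]
    - [0,0.071,0.14,0.12,0]
    - [0,0.091,0.18,0.12,0]
    - [0,0.111,0.22,0.12,0]
    - [0,0.132,0.26,0.12,0]

```text
clock: 18.8
tcp_pos: [0.5844, 0.0767, 0.1552]
orientation: [-1.19, 1.22, 1.189]
contact_force: [0.7, -0.4, 0.9]
grip_width: 0.0567
```

play_rows:
  plan:
    - [0,0.015,0.03,0,0]
    - [0,0.026,0.052,0,0]
    - [0,0.031,0.062,0,0]
    - [0,0.031,0.062,-0.02,0]
    - [0,0.031,0.062,-0.02,0]

```text
clock: 19.3
tcp_pos: [0.613, 0.1359, 0.1325]
orientation: [-1.189, 1.226, 1.192]
contact_force: [-1.3, -1.3, -0.8]
grip_width: 0.0566
```

```bash
python3 wr.py w13
python3 - <<'E'
import numpy as np
W=np.load("/tmp/w.npy");z=W[...,2]
s=(z<.013)&(z>.004)&(np.hypot(W[...,0]-.6146,W[...,1]-.1367)<.036);Q=W[s];print(len(Q),np.median(Q,0),Q.min(0),Q.max(0))
v,u=np.where(s);print(u.min(),u.max(),v.min(),v.max())
s=(z>.017)&(z<.0225)&(np.hypot(W[...,0]-.6486,W[...,1]-.1358)<.11)
import cv2;P=W[s];print(len(P),cv2.minAreaRect((P[:,:2]*1000).astype(np.float32)))
E
```

```text
19.3 [0.613  0.1359 0.1325] 0.05655123677224425 [-1.3 -1.3 -0.8] jaw 88.5
2290 [0.60401409 0.13841554 0.00783756] [0.58620737 0.10645158 0.00555046] [0.62711689 0.1674954  0.01293981]
281 358 162 212
10038 ((614.9888916015625, 137.31390380859375), (127.99346160888672, 84.955810546875), 87.69595336914062)
```

View pics/w13.png

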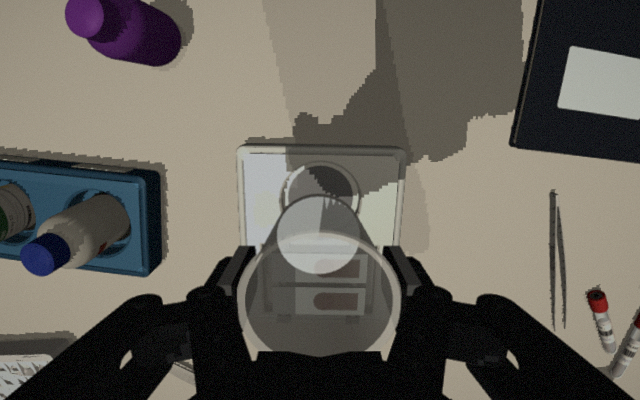

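play_rows:
  plan:
    - [0,0.001,0,-0.03,0]
    - [0,0.001,0,-0.06,0]
    - [0,0.001,0,-0.08,0]
    - [0,0.001,0,-0.087,0]
    - [0,0.001,0,-0.091,0]
    - [0,0.001,0,-0.091,0]
    - [1,0.001,0,-0.091,0]
    - [1,0.001,0,-0.091,0]
    - [1,0.001,0,-0.091,0]
    - [1,0.001,0,-0.091,0]

```text
clock: 20.35
tcp_pos: [0.616, 0.1371, 0.0437]
orientation: [-1.19, 1.221, 1.19]
contact_force: [0.6, -0.5, -0.1]
grip_width: 0.0854
```

play_rows:
  plan:
    - [1,0,0,0.02,0]
    - [1,0,0,0.06,0]
    - [1,0,0,0.1,0]
    - [1,0,0,0.12,0]
    - [1,0,0,0.12,0]

```text
clock: 20.85
tcp_pos: [0.6181, 0.1375, 0.1673]
orientation: [-1.191, 1.215, 1.186]
contact_force: [-0.8, -0.4, -0.8]
grip_width: 0.0857
```

```bash
python3 wr.py w14 .615 .137 .045 .067 .09
```

```text
20.85 [0.6181 0.1375 0.1673] 0.08570254009664731 [-0.8 -0.4 -0.8] jaw 88.5
1471 [0.6201 0.1364 0.0743] [0.6157 0.1365 0.0726] px 315.931339225017 207.5105370496261
```

View pics/w14.png

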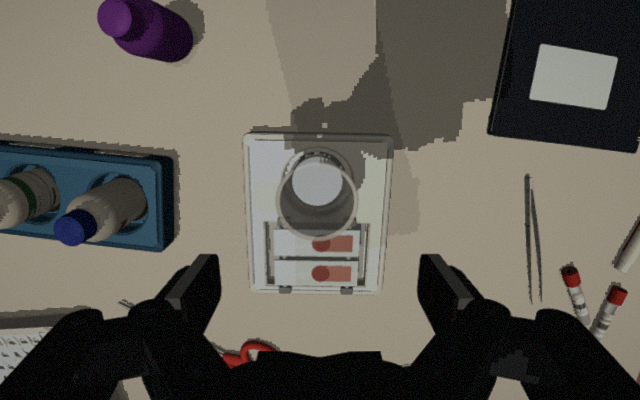

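play_rows:
  plan:
    - [1,-0.017,-0.044,0,0]
    - [1,-0.033,-0.088,0,0]
    - [1,-0.05,-0.133,0,0]
    - [1,-0.067,-0.177,0,0]
    - [1,-0.083,-0.221,0,0]
    - [1,-0.1,-0.266,0,0]
    - [1,-0.117,-0.31,0,0]
    - [1,-0.133,-0.354,0,-0.02]
    - [1,-0.15,-0.4,0,-0.04]
    - [1,-0.166,-0.4425,0,-0.04]

```text
clock: 21.9
tcp_pos: [0.4479, -0.307, 0.162]
orientation: [-1.158, 1.241, 1.162]
contact_force: [1.0, 0.0, -0.7]
grip_width: 0.0854
```

play_rows:
  plan:
    - [1,0,0,-0.02,0]
    - [1,0,0,-0.04,0]
    - [1,0,0,-0.04,0]

```text
clock: 22.2
tcp_pos: [0.4471, -0.3043, 0.1198]
orientation: [-1.155, 1.243, 1.166]
contact_force: [0.5, 0.3, -0.1]
grip_width: 0.0856
```

```bash
python3 wr.py w15
cat > tm.py <<'E'
import numpy as np,cv2,sys
W=np.load("/tmp/w.npy");z=W[...,2];cx,cy=map(float,sys.argv[1:3])
s=(z>.011)&(z<.022)&(np.hypot(W[...,0]-cx,W[...,1]-cy)<.052)
n,l,st,c=cv2.connectedComponentsWithStats(s.astype(np.uint8));k=1+st[1:,4].argmax();s=l==k
P=W[s];print(len(P),P.mean(0).round(4),cv2.minAreaRect((P[:,:2]*1000).astype(np.float32)),st[k],np.percentile(P[:,2],[5,50,95]))
E
python3 tm.py .45 -.3055
```

```text
22.2 [ 0.4471 -0.3043  0.1198] 0.08557495854959452 [ 0.5  0.3 -0.1] jaw 86.2
6238 [ 0.449  -0.3066  0.0166] ((450.86602783203125, -306.76531982421875), (64.09996795654297, 58.086570739746094), 84.78025817871094) [ 272  168   87   76 6238] [0.01470636 0.01661076 0.01819345]
```

View pics/w15.png

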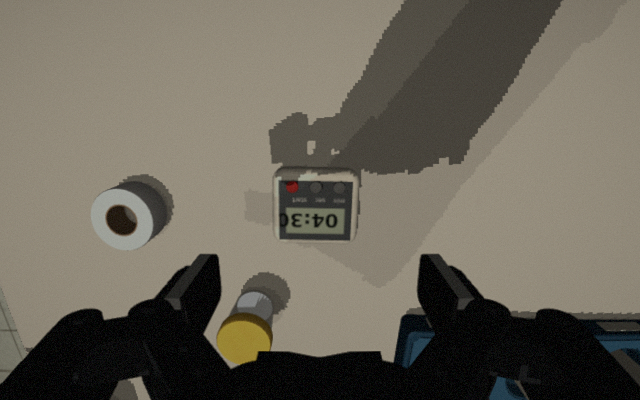

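play_rows:
  plan:
    - [0.75,0.001,-0.001,-0.03,-0.024]
    - [0.75,0.001,-0.001,-0.06,-0.024]
    - [0.75,0.001,-0.001,-0.085,-0.024]
    - [0.75,0.001,-0.001,-0.097,-0.024]
    - [0.75,0.001,-0.001,-0.103,-0.024]
    - [0.75,0.001,-0.001,-0.103,-0.024]

```text
clock: 22.85
tcp_pos: [0.4511, -0.3065, 0.0205]
orientation: [-1.143, 1.25, 1.143]
contact_force: [0.1, -0.3, 0.7]
grip_width: 0.0745
```

```bash
python3 wr.py w16; python3 tm.py .4505 -.3066
```

```text
22.85 [ 0.4511 -0.3065  0.0205] 0.07454851548739536 [ 0.1 -0.3  0.7] jaw 84.9
15577 [ 0.4477 -0.306   0.0165] ((450.5677185058594, -306.2414855957031), (64.17549896240234, 57.907249450683594), 85.60081481933594) [  247   198   142   117 15577] [0.01477537 0.01656924 0.01825976]
```

View pics/w16.png

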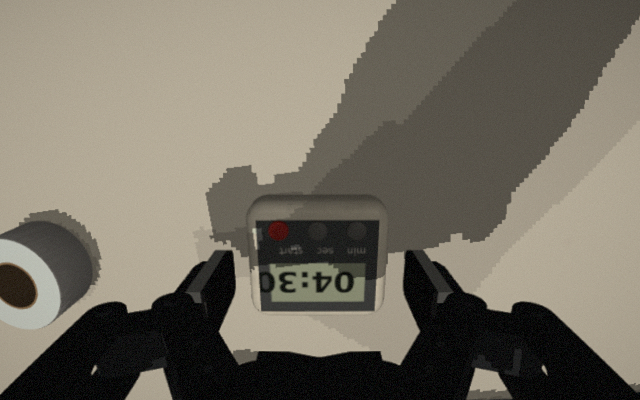

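Run:
```python
import numpy as np
W=np.load("/tmp/w.npy")
for v in (250,262,275,290):
  print(v,[W[v,u].round(3).tolist() for u in (222,230,408,416)])
Q=W[240:330,150:240].reshape(-1,3);Q=Q[(abs(Q[:,1]+.3065)<.07)&(Q[:,2]>.006)];print(np.percentile(Q[:,2],[0,1,5]))
```

```text
250 [[0.437, -0.345, 0.025], [0.437, -0.342, 0.026], [0.444, -0.267, 0.025], [0.444, -0.264, 0.026]]
262 [[0.437, -0.342, 0.037], [0.442, -0.342, 0.027], [0.449, -0.268, 0.027], [0.443, -0.267, 0.038]]
275 [[0.441, -0.342, 0.04], [0.447, -0.343, 0.028], [0.454, -0.268, 0.028], [0.448, -0.268, 0.04]]
290 [[0.447, -0.343, 0.04], [0.454, -0.343, 0.03], [0.459, -0.269, 0.032], [0.453, -0.268, 0.042]]
[0.0205011  0.02297506 0.02775992]
```

play_rows:
  plan:
    - [0.75,0,0,-0.008,0]
    - [0.75,0,0,-0.013,0]
    - [0.75,0,0,-0.0155,0]
    - [0.75,0,0,-0.0155,0]
  force: 30

```text
clock: 23.3
tcp_pos: [0.4506, -0.3064, 0.0045]
orientation: [-1.142, 1.25, 1.143]
contact_force: [0.4, -0.2, 0.7]
grip_width: 0.0749
```

play_rows:
  plan:
    - [0.3,0,0,0,0]
    - [0.3,0,0,0,0]
    - [0.3,0,0,0,0]
    - [0.3,0,0,0,0]
  force: 30

```text
clock: 23.7
tcp_pos: [0.4509, -0.3066, 0.005]
orientation: [-1.143, 1.25, 1.142]
contact_force: [-0.9, 0.2, 2.0]
grip_width: 0.063
```

play_rows:
  plan:
    - [0.3,0,0,0.005,0]
    - [0.3,0,0,0.015,0]
    - [0.3,0,0,0.025,0]
    - [0.3,0,0,0.025,0]

```text
clock: 24.1
tcp_pos: [0.4519, -0.3072, 0.0316]
orientation: [-1.145, 1.249, 1.14]
contact_force: [-0.0, -0.4, -0.3]
grip_width: 0.0631
```

```bash
python3 wr.py w17; sed -i 's/z>.011)&(z<.022/z>.011+DZ)\&(z<.022+DZ/; s/^W=/DZ=float(sys.argv[3]) if len(sys.argv)>3 else 0\nW=/' tm.py; python3 tm.py .4505 -.3066 .025
```

```text
24.1 [ 0.4519 -0.3072  0.0316] 0.06314184661331557 [-0.  -0.4 -0.3] jaw 84.9
19811 [ 0.4481 -0.3059  0.043 ] ((451.31231689453125, -306.2293701171875), (90.72461700439453, 57.5777702331543), 84.8592529296875) [  206   208   228   128 19811] [0.04070627 0.04315113 0.04503979]
```

View pics/w17.png

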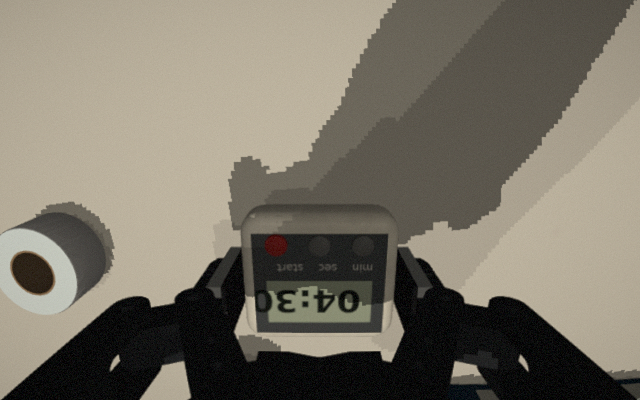

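play_rows:
  plan:
    - [0.3,0,0,0.03,0]
    - [0.3,0.02,0.035,0.03,-0.02]
    - [0.3,0.04,0.07,0.03,-0.048]
    - [0.3,0.06,0.103,0.03,-0.048]
    - [0.3,0.068,0.1163,0.03,-0.048]
    - [0.3,0.068,0.1163,0.02,-0.048]
    - [0.3,0.068,0.1163,0,-0.048]
    - [0.3,0.068,0.1163,0,-0.048]

```text
clock: 24.95
tcp_pos: [0.5159, -0.1911, 0.0274]
orientation: [-1.103, 1.276, 1.11]
contact_force: [-0.8, -0.2, -0.8]
grip_width: 0.0634
```

```bash
python3 wr.py w18; python3 tm.py .5187 -.1902 .025;python3 - <<'E'
import numpy as np,cv2
W=np.load("/tmp/w.npy");z=W[...,2]
s=(z>.0225)&(z<.0285)&(abs(W[...,0]-.61)<.055)&(W[...,1]>-.26)&(W[...,1]<.02)
n,l,st,c=cv2.connectedComponentsWithStats(s.astype(np.uint8));k=1+st[1:,4].argmax();P=W[l==k][:,:2]
print(len(P),st[k],cv2.minAreaRect((P*1000).astype(np.float32)))
E
```

```text
24.95 [ 0.5159 -0.1911  0.0274] 0.06338900940153146 [-0.8 -0.2 -0.8] jaw 82.0
19641 [ 0.5129 -0.1898  0.0392] ((515.6409912109375, -190.3302001953125), (90.9078369140625, 57.595558166503906), 81.8708724975586) [  203   211   233   125 19641] [0.0375071  0.03899465 0.04161236]
1429 [ 572  335   68   32 1429] ((590.5432739257812, -43.224403381347656), (51.27082061767578, 19.36529541015625), 73.3221664428711)
```

View pics/w18.png

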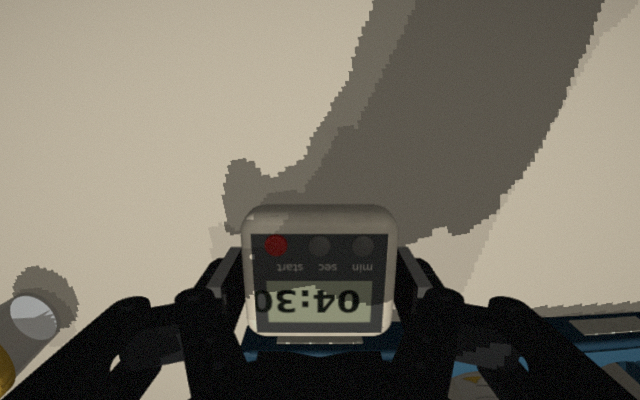

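play_rows:
  plan:
    - [0.3,0,0,0,0]
    - [0.3,0,0,-0.012,0]
    - [0.3,0,0,-0.021,0]
    - [0.3,0,0,-0.0245,0]
    - [0.3,0,0,-0.0245,0]
    - [0.3,0,0,-0.0245,0]

```text
clock: 25.6
tcp_pos: [0.5187, -0.1902, 0.0051]
orientation: [-1.107, 1.271, 1.107]
contact_force: [-0.7, 0.1, -0.6]
grip_width: 0.0634
```

play_rows:
  plan:
    - [0.7,0,0,0,0]
    - [0.7,0,0,0,0]
    - [0.7,0,0,0,0]
    - [0.7,0,0,0.02,0]
    - [0.7,0,0,0.06,0]
    - [0.8,0,0,0.11,0]
    - [0.8,0,0,0.15,0]
    - [0.8,-0.01,0,0.15,0]
    - [0.8,-0.01,0,0.15,0]

```text
clock: 26.5
tcp_pos: [0.5081, -0.1904, 0.1561]
orientation: [-1.107, 1.271, 1.106]
contact_force: [-0.3, -0.2, -0.5]
grip_width: 0.0766
```

```bash
python3 wr.py w19; python3 tm.py .5187 -.1902;python3 - <<'E'
import numpy as np,cv2
W=np.load("/tmp/w.npy");z=W[...,2]
s=(z>.0225)&(z<.0285)&(abs(W[...,0]-.61)<.055)&(W[...,1]>-.26)&(W[...,1]<.02)
n,l,st,c=cv2.connectedComponentsWithStats(s.astype(np.uint8));k=1+st[1:,4].argmax();P=W[l==k][:,:2]
print(len(P),st[k],cv2.minAreaRect((P*1000).astype(np.float32)))
E
```

```text
26.5 [ 0.5081 -0.1904  0.1561] 0.07655028135154152 [-0.3 -0.2 -0.5] jaw 82.1
4749 [ 0.5171 -0.1895  0.0166] ((518.3585815429688, -189.67088317871094), (64.0325927734375, 57.05077362060547), 82.07572174072266) [ 283  168   76   65 4749] [0.01476566 0.01660745 0.01822971]
6642 [ 271  252  138   85 6642] ((606.9591674804688, -183.9202117919922), (121.682861328125, 86.82156372070312), 82.37714385986328)
```

View pics/w19.png

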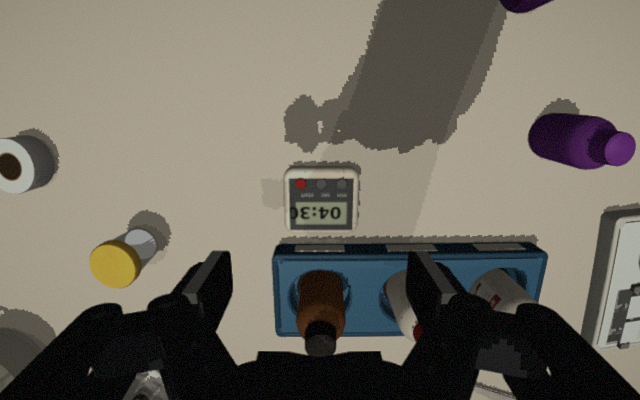

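play_rows:
  plan:
    - [0.8,0,0,0.05,0]
    - [0.8,0,0,0.1,0]
    - [0.8,-0.02,-0.035,0.1,0]
    - [0.8,-0.045,-0.075,0.1,0]
    - [0.8,-0.07,-0.115,0.1,0]
    - [0.8,-0.095,-0.155,0.1,0]
    - [0.8,-0.12,-0.195,0.1,0]
    - [0.8,-0.14,-0.23,0.1,0]
    - [0.8,-0.15,-0.25,0.1,0]
    - [0.8,-0.15,-0.25,0.1,0]

```text
clock: 27.55
tcp_pos: [0.3556, -0.443, 0.2536]
orientation: [-1.101, 1.277, 1.105]
contact_force: [0.2, -0.4, -0.2]
grip_width: 0.0769
```

Run:
```python
from fit import *
p=r.grab_frame("top");W=cloud(p)
a=p["pixels"][120:280,180:490];cv2.imwrite("pics/top1.png",cv2.resize(a,None,fx=2.5,fy=2.5,interpolation=cv2.INTER_CUBIC))
s=r.grab_frame("scene");a=s["pixels"][130:280,220:430];cv2.imwrite("pics/scene1.png",cv2.resize(a,None,fx=3.5,fy=3.5,interpolation=cv2.INTER_CUBIC))
for nm,c,zz in [("blue",(.627,-.039),.08),("red",(.616,-.12),.08),("amber",(.605,-.202),.08),("beaker",(.615,.137),.067)]:
    P=W[(np.hypot(W[...,0]-c[0],W[...,1]-c[1])<.04)&(W[...,2]>zz)];print(nm,P.mean(0).round(4),len(P))
for l in ["specimen_cup","roll_of_labels","steel_forceps"]:
    for o in r.outline_of(p,l)[:1]: print(l,np.nanmedian(W[o["mask"]],0).round(3))
print(r.get_obs()["tcp_pos"],r.get_obs()["contact_force"])
```

```text
blue [ 0.6274 -0.0386  0.0889] 54
red [ 0.6153 -0.1183  0.0884] 53
amber [ 0.6051 -0.201   0.0892] 55
beaker [0.6174 0.14   0.0752] 68
specimen_cup [ 0.54  -0.362  0.049]
roll_of_labels [ 0.45  -0.447  0.023]
[ 0.35980606 -0.4387156   0.25448316] [0.19313357 0.15599446 0.46956369]
```

View pics/top1.png

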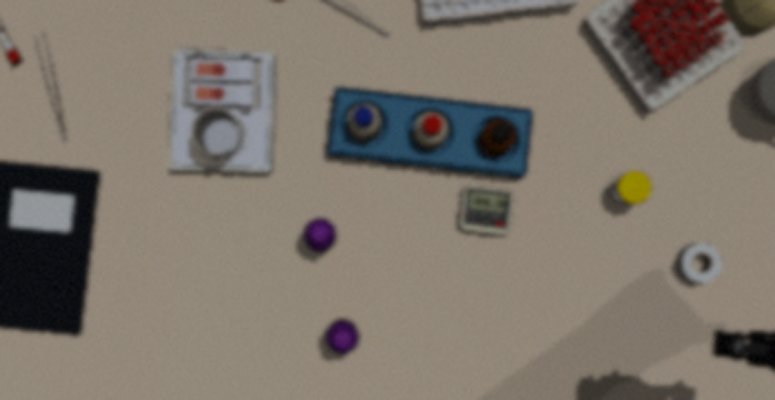

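View pics/scene1.png

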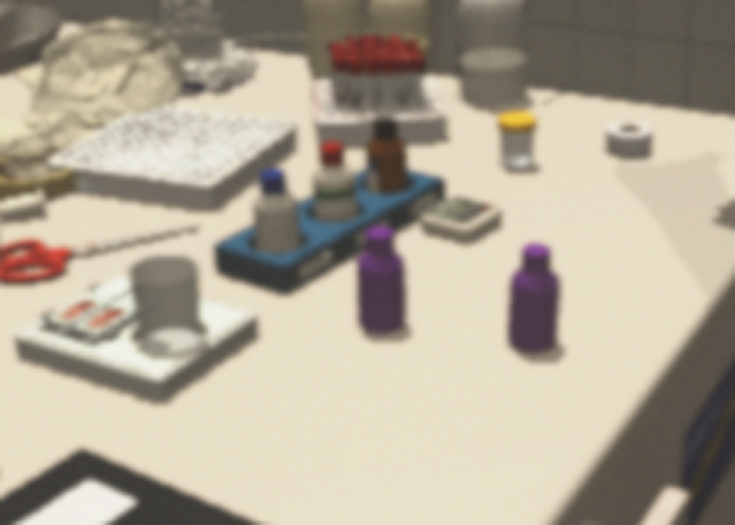

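All placed; bystanders unmoved. Handing in.

```bash
python3 -c "
from bench import r;print(r.hand_in())"
```

```text
the job is handed in; nothing more can be done
None
```

The staining line is set out as asked and handed in at about 28 s on the robot's clock. The rinse station was on the left, so the order in the blue stand runs right to left.

- **Bottles:** amber is in the right well, red in the middle and blue in the left, nearest the station. The last wrist and top pictures put the cap tops at about 88–89 mm (91 mm expected if seated; 81–82 mm measured on the desk before). All three are upright and within about 3 mm of the well centres.
- **Beaker:** it stands upright in the recess in front of the slides. The rim reads about 75 mm, which is 8 mm above its desk reading, as it should be. The wrist picture has it within about 1–2 mm of the recess centre. The coarser top picture reads up to 4 mm off, still inside the clearance.
- **Timer:** it lies flat and face up in front of the amber well, about 15 mm clear of the stand and within about 0.5° of square to it.
- **Bystanders:** the specimen cup and the label roll measured within a few mm of where they started. The network did not find the forceps in the last top picture, but they look unmoved in it. The two purple look-alikes were not touched.

The largest tool force seen at the end of a move was about 10 N. The arm was parked clear of everything at the end.

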